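# Stand the ballasted lamp posts to set and start the glue timer

### The arm

A 6-joint arm with a two-finger parallel gripper is mounted at the origin on the work surface. World frame = base frame: x ahead of the robot, y to its left, z up, the work surface at z = 0. Lengths are in mm, angles in rad, forces in N, time in s.
With the tool pointing down it reaches from about 400 to 925 mm from the base axis. Payload 12.5 kg.
Tool frame: the origin (TCP) lies on the mounting face of the last link; the fingertips stand 190 mm ahead of it and the grasp point (between the pads) lies 171 mm ahead of it; z points along the fingers, y is the line along which they close (so a half turn about z gives the same grasp; the last joint's range is limited). The gripper opens to 95 mm and grips with 3 to 60 N. Pads are 20 mm wide; open, the fingers measure 119 mm over their backs; the gripper's body (75 mm by 180 mm) begins 59 mm behind the grasp point.
Start: joints at [1.071, 0.491, 1.559, -0, 1.092, -0.106], TCP at [239.79, 577.171, 404.761] pointing down, gripper open.
Joint ranges: [-3.1, 3.1], [-0.84, 2.19], [0.05, 2.79], [-1.13, 4.28], [0.06, 2.93], [-2.69, 2.69]. Speed limits (rad/s): [2.22, 2.22, 2.79, 3.14, 3.14, 3.14].

### API

Orientations are given as [roll, pitch, yaw] about the fixed x, y, z axes, in that order (R = Rz(yaw) Ry(pitch) Rx(roll)).
In Python, from cell import env gives the robot as it stands.
- The arm moves only by the tool carry_out, never from a script. Its argument "series" is a list of rows, each a list of 5 numbers: the shift along the tool's x, y, z in m, then the turn about the tool's z in degrees, then the opening, from 0 (shut) to 1 (fully open). A call has 1 to 20 rows; each row is the pose to reach, as a shift and turn from the pose commanded when the call began, along the tool's axes at that moment; what a row does not reach only later rows make up. A row lasts 1/8 s, in which the tool goes at most 62.5 mm and 10.7 degrees, less where a joint would pass 70% of its speed; a pose out of reach is approached as far as the arm can. A call with a gripper value outside its range is refused whole. The fingers move at their own pace and stop on an object; the grip force is fixed at half the most. Time passes only in rows, so rows that repeat a pose let the fingers close. It gives the time, the measured TCP pose, the force, the opening and the grip force at its end, in the units of the state.
- env.state(): the state, without advancing time (a new reading comes with each control period).
- env.read_camera(name): name is "scene" or "side" or "wrist"; returns (picture, depth): 400x640x3 uint8, red, green, blue; 400x640 float32, mm along the optical axis (not along the pixel's ray), 0 where there is no reading.
- env.get_calibration(name): a dict with "intrinsics" (3x3 intrinsics, pixels), "cam_to_world" (4x4, takes a point from camera to world coordinates); the wrist camera has in their place "T_tool_cam" (4x4, takes a point from camera to tool coordinates, whose origin is the TCP and whose axes are the flange's). Camera axes: x right, y up, looking along -z (the intrinsics and any distortion apply to the point x, -y, -z); pixel columns grow to the right and rows downward; lengths in mm; the calibration is good to about 2 mm. A picture is of the moment at which its call begins: read the wrist's pose just before it. get_calibration takes no time and is no camera call.
- env.job_done(): hands the job in; it is judged then, once.
The state is a dict: "t": time; "joints": joint angles; "qvel": joint speeds; "tau": joint torques, N m; "eef_pos": TCP position; "tcp_rot": TCP orientation; "ft_force": force on the tool from outside, world axes, zero at the start; "moment": the same for the moment, N m; "opening": opening from 0.0 (shut) to 1.0 (fully open); "grip_force": force on a finger pad.
Only numpy, scipy, OpenCV 4.12 (cv2) and the standard library are available. Lean on these libraries where they do the work, as an engineer would, in place of code of your own. Each camera call takes 0.05 s, during which the arm holds its last target. There are 200 camera calls.

### The job

Each of these lamp posts has just had a steel ballast glued into one end, and both ends look alike: lift each post off-centre to feel which end is heavy and stand all of them upright on the grey glue-up tray with the heavy end down, so the ballast cannot creep out while the glue sets. Once they are all standing, set the bench timer by pressing CLEAR (the wide key), then preset 2 (the middle small round key), then START (the large round key), one at a time and each fully down, without pressing the other presets. Leave the glue bottle and tape measure where they are, and leave every post standing on the tray.

Things in the scene. Friction and masses are not known exactly. Their poses are not given: they have to be found in the camera images.
- postA_mid (a point): one of the three or four alike square wooden lamp posts (one may be absent), 44 x 44 x 140 mm, about 0.45 kg; this point is its middle, its own y axis runs along its length. Which end (+y or -y) hides the ballast differs from post to post and cannot be seen; the centre of mass lies about 28 mm from the middle towards the heavy end. At the start it lies flat on the bench, roughly along world y (within 15 degrees)
- postB_mid (a point): one of the three or four alike square wooden lamp posts (one may be absent), 44 x 44 x 140 mm, about 0.45 kg; this point is its middle, its own y axis runs along its length. Which end (+y or -y) hides the ballast differs from post to post and cannot be seen; the centre of mass lies about 28 mm from the middle towards the heavy end. At the start it lies flat on the bench, roughly along world y (within 15 degrees)
- postC_mid (a point): one of the three or four alike square wooden lamp posts (one may be absent), 44 x 44 x 140 mm, about 0.45 kg; this point is its middle, its own y axis runs along its length. Which end (+y or -y) hides the ballast differs from post to post and cannot be seen; the centre of mass lies about 28 mm from the middle towards the heavy end. At the start it lies flat on the bench, roughly along world y (within 15 degrees)
- postD_mid (a point): one of the three or four alike square wooden lamp posts (one may be absent), 44 x 44 x 140 mm, about 0.45 kg; this point is its middle, its own y axis runs along its length. Which end (+y or -y) hides the ballast differs from post to post and cannot be seen; the centre of mass lies about 28 mm from the middle towards the heavy end. At the start it lies flat on the bench, roughly along world y (within 15 degrees)
- tray_in (a point): glue-up tray, fixed on the bench: a grey board 220 mm (its x) by 350 mm (its y), edged with an 8 mm wide plywood lip that stands 5 mm above the inner floor; the floor is 8 mm above the bench. This point is the centre of the inner floor, z up
- key_clear_top (a point): CLEAR key: the wide white bar key, 22 x 50 mm, near row, left, of the bench timer: a fixed grey box 190 mm wide, its low near part 30 mm high and 90 mm deep with five white keys, its raised back 55 mm high with a dark display, beyond the keys as seen from the robot; this point is the centre of its top face, 42 mm above the bench while it is up
- key_preset1_top (a point): preset key 1 of the timer: left one of the three small round keys (25 mm across, 58 mm apart) in the row next to the display; this point is the centre of its top face, 42 mm above the bench while it is up
- key_preset2_top (a point): preset key 2 of the timer: middle one of the three small round keys; this point is the centre of its top face, 42 mm above the bench while it is up
- key_preset3_top (a point): preset key 3 of the timer: right one of the three small round keys, as seen from the robot; this point is the centre of its top face, 42 mm above the bench while it is up
- key_start_top (a point): the START key of the timer: the large round key, 38 mm across, in the near row on the right; this point is the centre of its top face, 42 mm above the bench while it is up
- key_clear (a joint): travel of the CLEAR key, m: 0 is up, 0.006 m is fully down; springs back up by itself; it takes about 1 N to start it and 4 N to bottom it; counts as pressed beyond 0.004 m
- key_preset1 (a joint): travel of preset key 1, m: 0 is up, 0.006 m is fully down; springs back up by itself; it takes about 1 N to start it and 4 N to bottom it; counts as pressed beyond 0.004 m
- key_preset2 (a joint): travel of preset key 2, m: 0 is up, 0.006 m is fully down; springs back up by itself; it takes about 1 N to start it and 4 N to bottom it; counts as pressed beyond 0.004 m
- key_preset3 (a joint): travel of preset key 3, m: 0 is up, 0.006 m is fully down; springs back up by itself; it takes about 1 N to start it and 4 N to bottom it; counts as pressed beyond 0.004 m
- key_start (a joint): travel of the START key, m: 0 is up, 0.006 m is fully down; springs back up by itself; it takes about 1 N to start it and 4 N to bottom it; counts as pressed beyond 0.004 m
- glue: bystander: white glue bottle, 60 mm across, 190 mm tall, standing on the bench beyond the lying posts; origin at the centre of its underside
- tape: bystander: yellow tape measure, 75 x 45 x 70 mm, on the bench to the right of the timer; origin at the centre of its underside
Mind the look-alikes: they are no part of the job. Leave any purple look-alike of the part that bears postB_mid alone. What is shaped like the part that bears postC_mid but green is not meant.

How it is judged (in metres and radians):
On the way, in this order (a step that is already met when the one before it is completed fails the run):
1. every post stands upright, heavy end down, on the tray, released and at rest (a post body's own y axis points to its heavy end; the reported points' axes are turned at random and do not tell) (angle between each of postA, postB, postC, postD's own y axis and vertical above 3.0416 rad and z of postA_mid in the frame of tray_in between 0.064 and 0.074 m and x of postA_mid in the frame of tray_in between -0.084 and 0.084 m and y of postA_mid in the frame of tray_in between -0.149 and 0.149 m and z of postB_mid in the frame of tray_in between 0.064 and 0.074 m and x of postB_mid in the frame of tray_in between -0.084 and 0.084 m and y of postB_mid in the frame of tray_in between -0.149 and 0.149 m and z of postC_mid in the frame of tray_in between 0.064 and 0.074 m and x of postC_mid in the frame of tray_in between -0.084 and 0.084 m and y of postC_mid in the frame of tray_in between -0.149 and 0.149 m and z of postD_mid in the frame of tray_in between 0.064 and 0.074 m and x of postD_mid in the frame of tray_in between -0.084 and 0.084 m and y of postD_mid in the frame of tray_in between -0.149 and 0.149 m and linear speed of each of postA, postB, postC, postD below 0.02 m/s and contact force between the fingers and postA below 0.2 N and contact force between the fingers and postB below 0.2 N and contact force between the fingers and postC below 0.2 N and contact force between the fingers and postD below 0.2 N), for 0.3 s.
2. CLEAR is pressed on its own (value of joint key_clear above 0.004 m and value of joint each of key_preset1, key_preset2, key_preset3, key_start below 0.0015 m), for 0.05 s.
3. preset 2 is pressed on its own (value of joint key_preset2 above 0.004 m and value of joint each of key_clear, key_preset1, key_preset3, key_start below 0.0015 m), for 0.05 s.
4. START is pressed on its own (value of joint key_start above 0.004 m and value of joint each of key_clear, key_preset1, key_preset2, key_preset3 below 0.0015 m), for 0.05 s.
At the end, for the whole second after the job is handed in: every post stands within 6 degrees of upright, heavy end down, its foot on the tray's floor inside the lip, released and at rest; after that CLEAR, preset 2 and START were pressed in order, each beyond 4 of its 6 mm, and all keys are up (all of step 1 and value of joint each of key_clear, key_preset1, key_preset2, key_preset3, key_start below 0.0015 m); the robot touches nothing.
It fails at once if preset 1 or preset 3 is pressed (value of joint any of key_preset1, key_preset3 above 0.004 m).
It fails at once if the glue bottle or tape measure is moved more than 30 mm or the bottle is tipped (distance of any of glue, tape from where it was at the start of the episode above 0.03 m or angle between glue's own z axis and vertical above 0.5 rad).
Of postA, postB, postC, postD only 3 to 4 are there at a start; the rules pass over those that are not, and their reading is None.
At some moment in a run one of postA, postB, postC, postD may be knocked a few centimetres aside while the robot is not near it.
It also fails if it takes over 210 s, if anything falls off the work surface, if the arm or the gripper's body presses on something with over 40 N, if the wrist force passes 120 N, or if a joint passes its speed limit or range.

## Working session

There is one attempt and no reset: what is moved stays moved. The work goes in short steps, Python scripts to look and compute and a tool call to move; the robot and the scene stay as the last step left them, time stands still between calls to the robot, and variables do not carry over. Pictures are saved under pics/ and viewed, at most 14 in all, crops included, and the job is handed in when it is done.

Besides the shell and the picture viewer there is one more tool, called after "Emit:" by a JSON object that holds its "api" and its "payload", one argument or row to a line. carry_out: Moves the arm, as the interface text tells. Its arguments: {"type":"object","properties":{"series":{"type":"array","items":{"type":"array","items":{"type":"number"}}}},"required":["series"]}

```bash
ls; mkdir -p pics; cat > h.py <<'E'
import numpy as np, cv2
from scipy.spatial.transform import Rotation as R
from cell import env
def grab(name,fn=None):
    s=env.state(); im,d=env.read_camera(name); c=env.get_calibration(name)
    if name=="wrist":
        T=np.eye(4);T[:3,:3]=R.from_euler('xyz',s['tcp_rot']).as_matrix();T[:3,3]=s['eef_pos']
        M=T@np.array(c['T_tool_cam'])
    else: M=np.array(c['cam_to_world'])
    if fn: cv2.imwrite(f'pics/{fn}.png',im[:,:,::-1])
    K=np.array(c['intrinsics']); v,u=np.mgrid[:400,:640]
    P=np.stack([(u-K[0,2])/K[0,0]*d,-(v-K[1,2])/K[1,1]*d,-d],-1)
    W=P@M[:3,:3].T+M[:3,3]; W[d==0]=np.nan
    return im,d,W,M,K
E
python3 - <<'E'
from h import *
print(env.state())
for n in("scene","side"):
    im,d,W,M,K=grab(n,n+'0'); np.save(n+'W.npy',W); print(n,M.round(2).tolist(),K.tolist(),env.get_calibration(n).keys())
print(env.get_calibration("wrist"))
E
```

```text
pics
{'t': 0.0, 'joints': array([ 1.07139453e+00,  4.91538956e-01,  1.55947286e+00,  1.43416544e-05,
        1.09171833e+00, -1.05597149e-01]), 'qvel': array([-0.00100771, -0.00119618,  0.00057835, -0.00063208, -0.00019786,
        0.00104692]), 'tau': array([ 6.72729038e-05, -6.12648869e+01, -2.58178246e+01,  6.91966899e-02,
        4.82625794e-02, -7.81088534e-05]), 'eef_pos': array([239.76970015, 577.12925366, 404.16637144]), 'tcp_rot': array([-3.14046283e+00, -1.32542019e-04,  2.74778132e+00]), 'ft_force': array([-0.42158264, -0.37159162,  1.23442728]), 'moment': array([-0.03042138, -0.02134395,  0.00389725]), 'grip_force': 0.0, 'opening': 0.997558528894898}
scene [[-0.89, -0.3, 0.35, 848.95], [0.46, -0.6, 0.66, 474.76], [0.01, 0.74, 0.67, 739.16], [0.0, 0.0, 0.0, 1.0]] [[370.8563478651599, 0.0, 321.04614247953407], [0.0, 370.8563478651599, 203.42159677788277], [0.0, 0.0, 1.0]] dict_keys(['intrinsics', 'cam_to_world'])
side [[0.72, 0.49, -0.49, -136.01], [-0.69, 0.5, -0.52, -875.19], [-0.01, 0.71, 0.7, 949.39], [0.0, 0.0, 0.0, 1.0]] [[367.9218857120767, 0.0, 314.5191367469346], [0.0, 367.9218857120767, 199.6846945816048], [0.0, 0.0, 1.0]] dict_keys(['intrinsics', 'cam_to_world'])
{'intrinsics': array([[338.79658937,   0.        , 313.37649046],
       [  0.        , 338.79658937, 200.5069092 ],
       [  0.        ,   0.        ,   1.        ]]), 'T_tool_cam': array([[ 1.73263395e-04,  9.71025396e-01,  2.38976253e-01,
         6.70856223e+01],
       [ 9.99999736e-01,  3.92673194e-07, -7.26618826e-04,
        -1.17005342e+00],
       [-7.05659173e-04,  2.38976316e-01, -9.71025140e-01,
         2.14421344e+01],
       [ 0.00000000e+00,  0.00000000e+00,  0.00000000e+00,
         1.00000000e+00]])}
```

View pics/scene0.png

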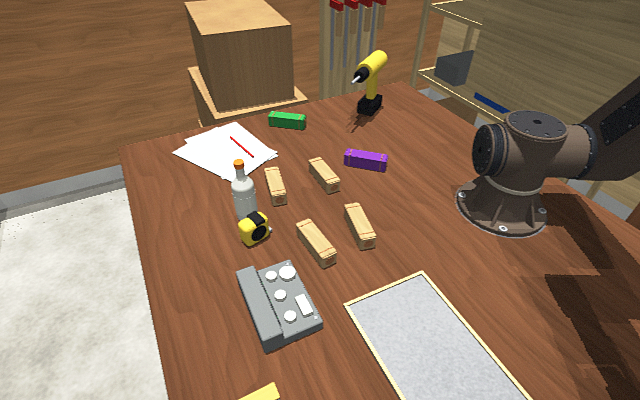

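View pics/side0.png

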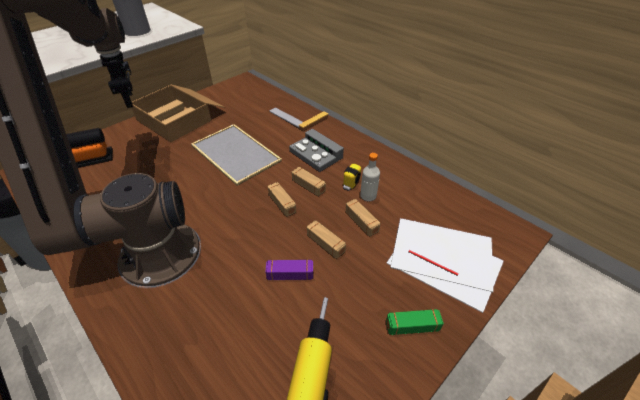

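```bash
cat >> h.py <<'E'
def blobs(W,zlo,zhi,amin,reg=None):
    m=((W[...,2]>zlo)&(W[...,2]<zhi)&(W[...,0]>0)).astype(np.uint8)
    if reg is not None: m&=reg.astype(np.uint8)
    n,l,st,c=cv2.connectedComponentsWithStats(m)
    for i in range(1,n):
        if st[i,4]<amin: continue
        p=W[l==i]; (cx,cy),(w,h),a=cv2.minAreaRect(p[:,:2].astype(np.float32))
        b=cv2.boxPoints(((cx,cy),(w,h),a)); e=(b[1]-b[0]) if np.linalg.norm(b[1]-b[0])>np.linalg.norm(b[2]-b[1]) else (b[2]-b[1])
        yaw=np.degrees(np.arctan2(e[1],e[0]))%180
        print('px',c[i].round(),'xy',round(cx),round(cy),'size',round(max(w,h)),round(min(w,h)),'axis',round(yaw,1),'z',np.median(p[:,2]).round(1),st[i,4])
E
python3 - <<'E'
from h import *
for n in("scene","side"):
    W=np.load(n+'W.npy'); print(n); blobs(W,36,52,80)
    for z in [(8,20),(24,34),(50,60)]: print(z); blobs(W,*z,150)
W=np.load('sceneW.npy')
for n,(u,v) in dict(p3=(271,275),p2=(280,295),p1=(290,316),clear=(304,304),start=(288,271),tape=(254,220),glue=(239,163),purple=(366,158)).items(): print(n,W[v,u].round())
for u,v in [(345,305),(422,272)]: print(W[v+3,u+3].round())
W=np.load('sideW.npy')
for u,v in [(193,146),(236,126),(279,156),(236,180)]: print('tray',W[v,u].round())
E
```

```text
scene
px [92. 48.] xy 943 -1799 size 907 37 axis 180.0 z 43.9 635
px [250.  78.] xy 389 -1097 size 391 117 axis 158.1 z 44.1 296
px [368. 102.] xy 37 -665 size 75 68 axis 32.8 z 49.1 161
px [287. 116.] xy 375 -712 size 140 51 axis 140.1 z 43.6 265
px [367. 155.] xy 247 -353 size 140 48 axis 135.9 z 43.7 395
px [324. 171.] xy 409 -345 size 143 45 axis 89.6 z 43.9 422
px [275. 182.] xy 565 -366 size 143 44 axis 78.2 z 43.9 443
px [500. 208.] xy 64 36 size 178 65 axis 119.6 z 43.8 364
px [360. 222.] xy 427 -104 size 144 44 axis 78.7 z 43.8 648
px [246. 210.] xy 683 -283 size 60 29 axis 162.6 z 44.3 97
px [316. 239.] xy 561 -102 size 142 46 axis 94.2 z 43.7 749
px [254. 232.] xy 691 -192 size 77 32 axis 169.5 z 44.4 130
px [288. 273.] xy 668 -33 size 36 35 axis 66.5 z 42.0 186
px [271. 275.] xy 704 -42 size 24 23 axis 39.1 z 41.7 88
px [280. 295.] xy 707 15 size 24 22 axis 66.6 z 41.9 96
px [304. 305.] xy 671 61 size 50 22 axis 89.6 z 41.7 219
px [290. 316.] xy 708 73 size 25 23 axis 46.4 z 41.9 110
px [272. 339.] xy 762 106 size 46 16 axis 162.8 z 45.0 100
(8, 20)
px [91. 55.] xy 950 -1
[... 2145 characters left out ...]
 108.1 z 12.1 209
(24, 34)
px [445.  61.] xy 1805 112 size 634 28 axis 90.1 z 29.2 181
px [580. 108.] xy 1804 -606 size 540 24 axis 89.6 z 29.0 279
px [176. 125.] xy 354 618 size 355 178 axis 134.4 z 28.7 150
px [313. 153.] xy 690 14 size 198 103 axis 91.0 z 30.5 490
(50, 60)
px [554.  94.] xy 1803 -431 size 860 27 axis 90.4 z 54.9 400
px [324. 140.] xy 754 12 size 192 49 axis 88.4 z 55.4 325
p3 [705. -43.  42.]
p2 [708.  17.  42.]
p1 [709.  73.  41.]
clear [671.  62.  44.]
start [666. -35.  43.]
tape [ 686. -200.   74.]
glue [ 679. -293.  189.]
purple [ 258. -337.   44.]
[580.  98.  12.]
[368. 105.  13.]
tray [375. 427.   3.]
tray [587. 406.  16.]
tray [598. 117.  -2.]
tray [375. 109.   8.]
```

```bash
cat >> h.py <<'E'
def go(x,y,z,yaw=None):
    "z = grasp point height; yaw deg of tool x. prints shift in tool axes (m) + turn"
    s=env.state(); r=R.from_euler('xyz',s['tcp_rot']); d=r.inv().apply(np.array([x,y,z+171])-s['eef_pos'])
    cur=np.degrees(s['tcp_rot'][2]); t=0 if yaw is None else -((yaw-cur+180)%360-180)
    print('from',s['eef_pos'].round(),round(cur,1),'go',(d/1000).round(4),'turn',round(t,1))
E
python3 - <<'E'
from h import *
go(500,300,260,78)
a=np.radians(78); u=np.array([np.cos(a),np.sin(a)])
p=np.array([426,-104])-48*u; print(p)
go(*p,150,78); go(*p,22,78)
E
```

```text
from [240. 577. 404.] 157.4 go [-0.3466 -0.1561 -0.0267] turn 79.4
[ 416.02023884 -150.95108484]
from [240. 577. 404.] 157.4 go [-0.4421 -0.6046  0.0838] turn 79.4
from [240. 577. 404.] 157.4 go [-0.4422 -0.6045  0.2118] turn 79.4
```

Emit:
{"api": "carry_out", "payload": {
  "series": [
    [-0.3466,-0.1561,-0.0267,79.4,0.8],
    [-0.3466,-0.1561,-0.0267,79.4,0.8],
    [-0.3466,-0.1561,-0.0267,79.4,0.8],
    [-0.3466,-0.1561,-0.0267,79.4,0.8],
    [-0.3466,-0.1561,-0.0267,79.4,0.8],
    [-0.3466,-0.1561,-0.0267,79.4,0.8],
    [-0.3466,-0.1561,-0.0267,79.4,0.8],
    [-0.4421,-0.6045,0.0838,79.4,0.8],
    [-0.4421,-0.6045,0.0838,79.4,0.8],
    [-0.4421,-0.6045,0.0838,79.4,0.8],
    [-0.4421,-0.6045,0.0838,79.4,0.8],
    [-0.4421,-0.6045,0.0838,79.4,0.8],
    [-0.4421,-0.6045,0.0838,79.4,0.8],
    [-0.4421,-0.6045,0.0838,79.4,0.8],
    [-0.4421,-0.6045,0.0838,79.4,0.8],
    [-0.4421,-0.6045,0.0838,79.4,0.8],
    [-0.4421,-0.6045,0.0838,79.4,0.8],
    [-0.4421,-0.6045,0.0838,79.4,0.8]
  ]
}}

```text
t: 2.35
eef_pos: [416.3, -149.8, 321.1]
tcp_rot: [3.141, -0.0, 1.363]
ft_force: [-0.4, 0.2, -0.8]
opening: 0.798
grip_force: 0.0
```

```bash
python3 - <<'E'
from h import *
im,d,W,M,K=grab("wrist","w1"); blobs(W,36,52,80); go(416,-151,22,78); print(env.state()['ft_force'],env.state()['moment'])
E
```

```text
px [489.  97.] xy 559 -104 size 140 45 axis 93.5 z 42.5 12107
px [315. 137.] xy 426 -106 size 140 44 axis 78.3 z 42.5 10764
px [624. 215.] xy 656 -211 size 48 20 axis 76.8 z 43.7 988
from [ 416. -150.  321.] 78.1 go [-1.300e-03 -1.000e-04  1.282e-01] turn 0.1
[ 0.0359981   1.14783564 -0.50340691] [-0.08595215  0.05667355 -0.028866  ]
```

View pics/w1.png

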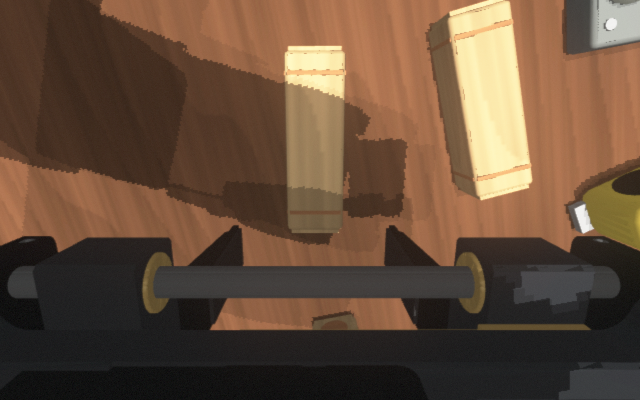

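Emit:
{"api": "carry_out", "payload": {
  "series": [
    [-0.001,0,0.06,0,0.8],
    [-0.001,0,0.11,0,0.8],
    [-0.001,0,0.128,0,0.8],
    [-0.001,0,0.128,0,0.8],
    [-0.001,0,0.128,0,0.0],
    [-0.001,0,0.128,0,0.0],
    [-0.001,0,0.128,0,0.0],
    [-0.001,0,0.128,0,0.0],
    [-0.001,0,0.128,0,0.0],
    [-0.001,0,0.1,0,0.0],
    [-0.001,0,0.07,0,0.0],
    [-0.001,0,0.03,0,0.0],
    [-0.001,0,0.0,0,0.0],
    [-0.001,0,0.0,0,0.0],
    [-0.001,0,0.0,0,0.0],
    [-0.001,0,0.0,0,0.0]
  ]
}}

```text
t: 4.4
eef_pos: [415.8, -151.6, 319.7]
tcp_rot: [-3.139, -0.001, 1.362]
ft_force: [-0.4, 0.0, -3.3]
opening: 0.463
grip_force: 30.0
```

```bash
python3 - <<'E'
from h import *
for i in range(3):
  im,d,W,M,K=grab("wrist","w2"); s=env.state();print(s['ft_force'],s['moment'],s['opening'],s['grip_force'])
im2,*_=grab("side")
cv2.imwrite('pics/w2.png',np.vstack([im[:,:,::-1],im2[100:300,:,::-1]]))
E
```

```text
[ 1.246801   -0.83142624 -4.34435551] [-0.34936142  0.13474228  0.00192291] 0.46275517998494586 29.998606145381927
[ 0.18487479  0.01865843 -4.31807883] [-0.40484479  0.17305027 -0.00597536] 0.4618195826374291 29.99863564968109
[-1.02630302 -0.11465805 -4.01782681] [-0.38243385  0.04940344 -0.03873756] 0.4618827278201193 29.998687505722046
```

View pics/w2.png

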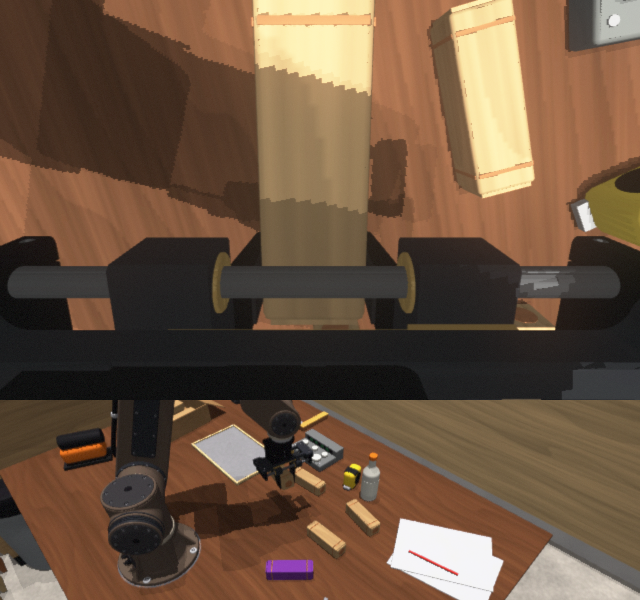

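Emit:
{"api": "carry_out", "payload": {
  "series": [
    [0,0,0.05,0,0.0],
    [0,0,0.08,0,0.0],
    [0,0,0.08,0,0.4],
    [0,0,0.08,0,0.44],
    [0,0,0.08,0,0.45]
  ]
}}

```text
t: 5.22
eef_pos: [416.1, -151.7, 242.0]
tcp_rot: [3.14, 0.001, 1.362]
ft_force: [0.1, -0.6, -4.2]
opening: 0.463
grip_force: 30.0
```

Emit:
{"api": "carry_out", "payload": {
  "series": [
    [0,0,0,0,0.46]
  ]
}}

```text
t: 5.35
eef_pos: [416.0, -151.7, 241.8]
tcp_rot: [3.14, 0.0, 1.362]
ft_force: [0.2, 0.3, -4.0]
opening: 0.459
grip_force: 30.0
```

Emit:
{"api": "carry_out", "payload": {
  "series": [
    [0,0,0,0,0.464]
  ]
}}

```text
t: 5.48
eef_pos: [416.0, -151.7, 241.5]
tcp_rot: [3.14, 0.0, 1.362]
ft_force: [-0.2, 1.0, -0.3]
opening: 0.463
grip_force: 0.0
```

```bash
python3 - <<'E'
from h import *
for i in range(3):
  im,d,W,M,K=grab("wrist","w3"); s=env.state();print(s['ft_force'],s['moment'],s['opening'],s['grip_force'])
print(W[40:260:40,315].round())
E
```

```text
[0.43468704 0.7500315  0.21756896] [-0.06628562  0.09528299 -0.04851427] 0.46372557703529244 0.0
[-0.28402049  1.01682417  0.22721226] [-0.05655864  0.02143728 -0.01884006] 0.465979524249192 0.0
[0.55432253 0.68445265 0.23487028] [-0.04218584  0.09968052  0.07774883] 0.4658518952014589 0.0
[[ 437.  -52.   44.]
 [ 434.  -70.   42.]
 [ 430.  -89.   42.]
 [ 426. -109.   43.]
 [ 421. -130.   43.]
 [ 416. -152.   42.]]
```

Emit:
{"api": "carry_out", "payload": {
  "series": [
    [0,0,-0.01,0,0.7],
    [-0.0165,0,-0.01,0,0.7],
    [-0.0165,0,0.0215,0,0.7],
    [-0.0165,0,0.0215,0,0.7],
    [-0.0165,0,0.0215,0,0.0],
    [-0.0165,0,0.0215,0,0.0],
    [-0.0165,0,0.0215,0,0.0],
    [-0.0165,0,0.0215,0,0.0],
    [-0.0165,0,0,0,0.0],
    [-0.0165,0,-0.04,0,0.0],
    [-0.0165,0,-0.08,0,0.0],
    [-0.0165,0,-0.12,0,0.0],
    [-0.0165,0,-0.12,0,0.0],
    [-0.0165,0,-0.12,0,0.0]
  ]
}}

```text
t: 7.38
eef_pos: [412.1, -167.6, 360.0]
tcp_rot: [-3.14, -0.0, 1.362]
ft_force: [-0.8, -0.8, -4.4]
opening: 0.461
grip_force: 30.0
```

```bash
python3 - <<'E'
from h import *
im,d,W,M,K=grab("wrist","w4"); s=env.state();print(s['ft_force'],s['moment'],s['opening'],s['grip_force'])
print(W[0:300:30,315].round().tolist())
E
```

```text
[-0.22222396  0.11440901 -4.6657999 ] [-0.232056    0.07541467  0.02261472] 0.4641229991697068 29.99719351530075
[[448.0, -2.0, -2.0], [442.0, -27.0, 0.0], [437.0, -52.0, -1.0], [432.0, -78.0, -1.0], [426.0, -105.0, 104.0], [422.0, -123.0, 125.0], [419.0, -138.0, 142.0], [416.0, -151.0, 161.0], [413.0, -163.0, 173.0], [418.0, -139.0, 261.0]]
```

Emit:
{"api": "carry_out", "payload": {
  "series": [
    [0,0,-0.06,0,0.0],
    [0,0,0.0,0,0.0],
    [0,0,-0.06,0,0.0],
    [0,0,0.0,0,0.0],
    [0,0,-0.06,0,0.0],
    [0,0,0.0,0,0.0],
    [0,0,-0.06,0,0.0],
    [0,0,0.0,0,0.0],
    [0,0,-0.06,0,0.0],
    [0,0,-0.06,0,0.0]
  ]
}}

```text
t: 8.68
eef_pos: [413.4, -168.3, 421.1]
tcp_rot: [3.141, -0.0, 1.362]
ft_force: [-0.1, -0.7, -4.2]
opening: 0.456
grip_force: 30.0
```

```bash
cat >> h.py <<'E'
def tilt():
    s=env.state(); im,d,W,M,K=grab("wrist"); r=R.from_euler('xyz',s['tcp_rot']).as_matrix()
    L=(W-s['eef_pos'])@r; m=(abs(L[...,1])<12)&(L[...,2]>150)&(L[...,2]<330)&(L[...,0]>-5)&(L[...,0]<120)&(W[...,2]>15)
    p=L[m]; 
    for x in range(0,120,8):
        q=p[abs(p[:,0]-x)<4]
        if len(q)>10: print(x,round(float(np.median(q[:,2])-171)),len(q))
    print('F',s['ft_force'].round(1),'M',s['moment'].round(2),s['grip_force'])
E
python3 - <<'E'
from h import *
tilt()
E
```

```text
0 15 1219
8 36 1043
16 60 783
24 84 580
32 107 455
40 125 193
F [-0.1 -0.7 -4.2] M [-0.17 -0.03  0.01] 29.989667236804962
```

```bash
python3 - <<'E'
from h import *
go(478,390,250,88.5)
E
```

```text
from [ 413. -168.  420.] 78.0 go [ 0.5594 -0.0518 -0.0006] turn -10.5
```

Emit:
{"api": "carry_out", "payload": {
  "series": [
    [0.05,-0.005,-0.03,-5,0],
    [0.1,-0.01,0.03,-10.5,0],
    [0.16,-0.015,-0.03,-10.5,0],
    [0.21,-0.02,0.03,-10.5,0],
    [0.26,-0.024,-0.03,-10.5,0],
    [0.31,-0.03,0.03,-10.5,0],
    [0.36,-0.034,-0.03,-10.5,0],
    [0.41,-0.04,0.03,-10.5,0],
    [0.46,-0.045,-0.03,-10.5,0],
    [0.51,-0.05,0.03,-10.5,0],
    [0.5594,-0.052,0.0,-10.5,0],
    [0.5594,-0.052,0.06,-10.5,0],
    [0.5594,-0.052,0.0,-10.5,0],
    [0.5594,-0.052,0.06,-10.5,0],
    [0.5594,-0.052,0.06,-10.5,0],
    [0.5594,-0.052,0.06,-10.5,0]
  ]
}}

```text
t: 10.72
eef_pos: [477.7, 390.3, 361.3]
tcp_rot: [-3.141, 0.0, 1.545]
ft_force: [-0.5, 0.9, -3.4]
opening: 0.459
grip_force: 30.0
```

```bash
python3 - <<'E'
from h import *
tilt(); go(478,390,129,88.5)
E
```

```text
0 16 1211
8 38 1056
16 63 776
24 88 580
32 112 434
40 129 113
F [-0.5  0.9 -3.4] M [-0.03  0.01 -0.02] 29.992021322250366
from [478. 390. 362.] 88.5 go [-0.0003  0.0002  0.062 ] turn 0.0
```

Emit:
{"api": "carry_out", "payload": {
  "series": [
    [0,0,0.02,0,0],
    [0,0,0.03,0,0],
    [0,0,0.034,0,0],
    [0.01,0,0.035,0,0],
    [0.02,0,0.036,0,0],
    [0.03,0,0.037,0,0],
    [0.035,0,0.037,0,0]
  ]
}}

```text
t: 11.65
eef_pos: [478.9, 425.7, 327.4]
tcp_rot: [3.137, -0.003, 1.546]
ft_force: [-0.9, -3.7, 15.4]
opening: 0.456
grip_force: 30.0
```

```bash
python3 - <<'E'
from h import *
tilt()
E
```

```text
0 42 2535
8 129 165
112 96 291
F [-0.9 -3.7 15.4] M [-0.89  0.46  0.05] 30.0304314494133
```

Emit:
{"api": "carry_out", "payload": {
  "series": [
    [0,0,-0.008,0,0],
    [-0.02,0,-0.008,0,0],
    [-0.035,0,-0.008,0,0],
    [-0.035,0,-0.008,0,0],
    [-0.035,0,-0.004,0,0],
    [-0.035,0,-0.001,0,0],
    [-0.035,0,-0.001,0,0]
  ]
}}

```text
t: 12.58
eef_pos: [477.5, 390.8, 325.3]
tcp_rot: [3.141, -0.001, 1.546]
ft_force: [-1.1, 2.2, 3.3]
opening: 0.459
grip_force: 30.0
```

```bash
python3 - <<'E'
from h import *
tilt();
E
```

```text
0 36 2276
8 111 527
F [-1.1  2.2  3.3] M [ 0.09  0.34 -0.  ] 30.008325576782227
```

Emit:
{"api": "carry_out", "payload": {
  "series": [
    [0,0,0,0,0.7],
    [0,0,0,0,0.7],
    [0,0,0,0,0.7],
    [0,0,-0.06,0,0.7],
    [0,0,-0.11,0,0.7],
    [0,0,-0.11,0,0.7]
  ]
}}

```text
t: 13.38
eef_pos: [477.5, 390.2, 438.9]
tcp_rot: [3.136, -0.004, 1.545]
ft_force: [-0.4, -0.3, -0.3]
opening: 0.697
grip_force: 0.0
```

```bash
cat >> h.py <<'E'
def survey():
    for n in("scene","side"):
        W=grab(n)[2]; reg=(W[...,0]>330)&(W[...,0]<640)&(W[...,1]<430)&(W[...,1]>-600); print(n)
        print(' lying');blobs(W,38,50,150,reg&(W[...,1]<60)); print(' standing');blobs(W,141,156,30,reg&(W[...,1]>60))
def grip(x,y,ax,off,z):
    a=np.radians(ax); px,py=x+off*np.cos(a),y+off*np.sin(a); print('grip',round(px),round(py)); go(px,py,z,ax)
E
python3 - <<'E'
from h import *
survey(); grip(559,-104,93.5,-63,120); grip(559,-104,93.5,-63,49)
E
```

```text
scene
 lying
px [324. 171.] xy 409 -346 size 140 44 axis 89.6 z 43.9 405
px [275. 181.] xy 565 -365 size 143 44 axis 78.2 z 44.0 434
px [316. 239.] xy 561 -102 size 142 45 axis 93.9 z 44.0 725
 standing
px [498. 374.] xy 478 378 size 44 43 axis 87.3 z 148.0 784
side
 lying
px [308. 177.] xy 558 -102 size 143 48 axis 94.2 z 44.1 315
px [363. 214.] xy 563 -366 size 144 48 axis 78.8 z 44.1 423
px [326. 235.] xy 406 -346 size 142 47 axis 89.6 z 44.1 486
 standing
px [212. 113.] xy 474 376 size 45 41 axis 85.7 z 147.8 76
grip 563 -167
from [477. 390. 435.] 88.5 go [-0.5546  0.0997  0.1438] turn -5.0
grip 563 -167
from [477. 390. 435.] 88.5 go [-0.5546  0.0996  0.2148] turn -5.0
```

Emit:
{"api": "carry_out", "payload": {
  "series": [
    [-0.06,0.01,0.0,-5,0.7],
    [-0.12,0.02,0.0,-5,0.7],
    [-0.18,0.03,0.0,-5,0.7],
    [-0.24,0.04,0.0,-5,0.7],
    [-0.3,0.05,0.0,-5,0.7],
    [-0.36,0.06,0.03,-5,0.7],
    [-0.42,0.075,0.06,-5,0.7],
    [-0.48,0.09,0.1,-5,0.7],
    [-0.53,0.0996,0.13,-5,0.7],
    [-0.5546,0.0996,0.144,-5,0.7],
    [-0.5546,0.0996,0.144,-5,0.7],
    [-0.5546,0.0996,0.144,-5,0.7]
  ]
}}

```text
t: 14.98
eef_pos: [562.7, -166.2, 290.3]
tcp_rot: [-3.14, -0.001, 1.632]
ft_force: [-0.3, 0.0, 0.3]
opening: 0.703
grip_force: 0.0
```

```bash
python3 - <<'E'
from h import *
im,d,W,M,K=grab("wrist"); blobs(W,36,52,3000); grip(559,-103,93.5,-63,50)
E
```

```text
px [317. 111.] xy 560 -103 size 140 44 axis 93.7 z 42.5 14536
grip 563 -166
from [ 563. -166.  291.] 93.6 go [-0.0001 -0.      0.0699] turn 0.1
```

Well aligned; grip by the tips and lift.

Emit:
{"api": "carry_out", "payload": {
  "series": [
    [0,0,0.05,0,0.7],
    [0,0,0.07,0,0.7],
    [0,0,0.07,0,0.7],
    [0,0,0.07,0,0],
    [0,0,0.07,0,0],
    [0,0,0.07,0,0],
    [0,0,0.04,0,0],
    [0,0,0.0,0,0],
    [0,0,-0.05,0,0],
    [0,0,-0.1,0,0],
    [0,0,-0.1,0,0],
    [0,0,-0.1,0,0]
  ]
}}

```text
t: 16.52
eef_pos: [562.5, -166.6, 390.0]
tcp_rot: [-3.14, -0.001, 1.633]
ft_force: [1.1, -0.4, -4.0]
opening: 0.46
grip_force: 30.0
```

```bash
python3 - <<'E'
from h import *
tilt();tilt()
E
```

```text
0 9 605
8 8 740
16 9 785
24 9 786
32 9 833
40 9 834
48 9 887
56 9 900
64 9 951
72 9 961
80 10 1012
88 10 1056
96 10 1080
104 10 1129
112 10 915
F [ 1.1 -0.4 -4. ] M [-0.24  0.05  0.03] 29.99588817358017
0 9 603
8 8 739
16 9 786
24 9 785
32 9 828
40 9 849
48 9 877
56 9 903
64 9 951
72 9 970
80 10 996
88 10 1076
96 10 1065
104 10 1132
112 10 916
F [ 0.5 -0.2 -4.1] M [-0.24  0.04  0.04] 29.99595880508423
```

Emit:
{"api": "carry_out", "payload": {
  "series": [
    [0,0,0.06,0,0],
    [0,0,0.12,0,0],
    [0,0,0.16,0,0],
    [0,0,0.168,0,0],
    [0,0,0.168,0,0],
    [0,0,0.168,0,0.7],
    [0,0,0.168,0,0.7],
    [0,0,0.135,0,0.7],
    [0.06,0,0.135,0,0.7],
    [0.12,0,0.135,0,0.7],
    [0.126,0,0.135,0,0.7],
    [0.126,0,0.169,0,0.7],
    [0.126,0,0.169,0,0.7],
    [0.126,0,0.169,0,0],
    [0.126,0,0.169,0,0],
    [0.126,0,0.169,0,0],
    [0.126,0,0.13,0,0],
    [0.126,0,0.07,0,0],
    [0.126,0,0.01,0,0],
    [0.126,0,-0.05,0,0]
  ]
}}

```text
t: 19.12
eef_pos: [554.6, -40.9, 442.9]
tcp_rot: [-3.141, -0.0, 1.632]
ft_force: [-0.0, -0.3, -3.6]
opening: 0.457
grip_force: 30.0
```

```bash
cat >> h.py <<'E'
def hang(cam="scene"):
    "tilt of the held post from fixed camera: points below tips near tool plane"
    s=env.state(); r=R.from_euler('xyz',s['tcp_rot']).as_matrix()
    for cam in("scene","side"):
        W=grab(cam)[2]; L=(W-s['eef_pos'])@r
        m=(abs(L[...,1])<35)&(L[...,2]>200)&(L[...,2]<345)&(abs(L[...,0])<150)&(W[...,2]>16); p=L[m]; print(cam,len(p))
        for z in range(205,345,15):
            q=p[abs(p[:,2]-z)<7]
            if len(q)>4: print(' below grasp',z-171,'x',q[:,0].min().round(),q[:,0].max().round(),len(q))
    print('F',s['ft_force'].round(1),'M',s['moment'].round(2),s['grip_force'],'z',s['eef_pos'][2]-171)
E
python3 - <<'E'
from h import *
hang()
E
```

```text
scene 666
 below grasp 34 x -10.0 41.0 84
 below grasp 49 x -18.0 34.0 100
 below grasp 64 x -21.0 27.0 91
 below grasp 79 x -30.0 20.0 90
 below grasp 94 x -38.0 13.0 82
 below grasp 109 x -43.0 5.0 76
 below grasp 124 x -51.0 -2.0 69
 below grasp 139 x -35.0 -9.0 36
side 490
 below grasp 34 x -19.0 36.0 59
 below grasp 49 x -29.0 29.0 74
 below grasp 64 x -37.0 19.0 72
 below grasp 79 x -46.0 10.0 74
 below grasp 94 x -51.0 7.0 71
 below grasp 109 x -59.0 -2.0 71
 below grasp 124 x -58.0 -13.0 31
F [-0.  -0.3 -3.6] M [-0.01 -0.02 -0.01] 29.996564984321594 z 271.93597621378933
```

```bash
python3 - <<'E'
from h import *
go(478,318,200,88.5)
E
```

```text
from [555. -41. 447.] 93.5 go [ 0.3632 -0.0555  0.0748] turn 5.0
```

Emit:
{"api": "carry_out", "payload": {
  "series": [
    [0.05,-0.008,-0.03,2,0],
    [0.1,-0.016,0.03,5,0],
    [0.15,-0.024,-0.03,5,0],
    [0.2,-0.032,0.03,5,0],
    [0.25,-0.04,-0.03,5,0],
    [0.3,-0.048,0.03,5,0],
    [0.3632,-0.0555,-0.02,5,0],
    [0.3632,-0.0555,0.04,5,0],
    [0.3632,-0.0555,-0.02,5,0],
    [0.3632,-0.0555,0.04,5,0],
    [0.3632,-0.0555,-0.02,5,0],
    [0.3632,-0.0555,0.04,5,0],
    [0.3632,-0.0555,0.075,5,0],
    [0.3632,-0.0555,0.075,5,0],
    [0.3632,-0.0555,0.075,5,0]
  ]
}}

```text
t: 21.1
eef_pos: [477.7, 318.2, 366.9]
tcp_rot: [3.141, -0.001, 1.545]
ft_force: [-0.3, -0.2, -2.4]
opening: 0.459
grip_force: 30.0
```

```bash
python3 - <<'E'
from h import *
hang();go(478,318,159,88.5)
E
```

```text
scene 2431
 below grasp 34 x 7.0 41.0 85
 below grasp 49 x -11.0 81.0 937
 below grasp 64 x -15.0 82.0 296
 below grasp 79 x -20.0 81.0 271
 below grasp 94 x -24.0 81.0 225
 below grasp 109 x -29.0 81.0 196
 below grasp 124 x -33.0 81.0 171
 below grasp 139 x -35.0 58.0 104
 below grasp 154 x 38.0 51.0 27
 below grasp 169 x 38.0 45.0 13
side 565
 below grasp 34 x -10.0 41.0 41
 below grasp 49 x -16.0 79.0 76
 below grasp 64 x -20.0 82.0 73
 below grasp 79 x -23.0 77.0 65
 below grasp 94 x -30.0 77.0 63
 below grasp 109 x -32.0 81.0 63
 below grasp 124 x -37.0 79.0 68
 below grasp 139 x -35.0 79.0 45
 below grasp 154 x 34.0 80.0 18
 below grasp 169 x 31.0 73.0 18
F [-0.3 -0.2 -2.4] M [-0.11  0.04 -0.01] 29.997950792312622 z 195.87363820998166
from [478. 318. 367.] 88.5 go [-0.0002  0.0004  0.0374] turn 0.0
```

Emit:
{"api": "carry_out", "payload": {
  "series": [
    [0,0,0.02,0,0],
    [0,0,0.034,0,0],
    [0,0,0.038,0,0],
    [-0.01,0,0.039,0,0],
    [-0.02,0,0.04,0,0],
    [-0.03,0,0.041,0,0],
    [-0.033,0,0.041,0,0],
    [-0.033,0,0.041,0,0]
  ]
}}

```text
t: 22.2
eef_pos: [476.9, 285.2, 325.7]
tcp_rot: [3.14, -0.001, 1.545]
ft_force: [0.2, -0.9, 7.8]
opening: 0.455
grip_force: 30.0
```

```bash
python3 - <<'E'
from h import *
hang()
E
```

```text
scene 1542
 below grasp 34 x 3.0 114.0 252
 below grasp 49 x 0.0 114.0 274
 below grasp 64 x 0.0 114.0 228
 below grasp 79 x -1.0 114.0 189
 below grasp 94 x -1.0 92.0 175
 below grasp 109 x -2.0 86.0 142
 below grasp 124 x -3.0 79.0 132
 below grasp 139 x -3.0 74.0 52
side 487
 below grasp 34 x -3.0 113.0 54
 below grasp 49 x -5.0 110.0 64
 below grasp 64 x -5.0 112.0 67
 below grasp 79 x -7.0 111.0 62
 below grasp 94 x -7.0 112.0 58
 below grasp 109 x -8.0 106.0 60
 below grasp 124 x -11.0 114.0 60
 below grasp 139 x -78.0 141.0 31
F [ 0.2 -0.9  7.8] M [-0.05 -0.15 -0.02] 30.000617802143097 z 154.72687991835824
```

Emit:
{"api": "carry_out", "payload": {
  "series": [
    [0,0,0,0,0.7],
    [0,0,0,0,0.7],
    [0,0,0,0,0.7],
    [0,0,-0.06,0,0.7],
    [0,0,-0.1,0,0.7],
    [0,0,-0.1,0,0.7]
  ]
}}

```text
t: 23.05
eef_pos: [476.5, 285.2, 427.7]
tcp_rot: [3.137, -0.002, 1.545]
ft_force: [-0.1, -0.0, -0.3]
opening: 0.7
grip_force: 0.0
```

```bash
python3 - <<'E'
from h import *
survey(); grip(408,-346,89.3,-63,120)
E
```

```text
scene
 lying
px [324. 171.] xy 409 -345 size 144 45 axis 89.4 z 43.8 406
px [275. 181.] xy 565 -366 size 144 44 axis 78.1 z 44.0 434
 standing
px [464. 335.] xy 478 303 size 44 43 axis 90.6 z 148.0 617
px [498. 374.] xy 476 377 size 44 44 axis 178.9 z 147.9 788
side
 lying
px [363. 214.] xy 563 -367 size 142 46 axis 79.7 z 44.1 422
px [326. 235.] xy 406 -346 size 142 46 axis 89.4 z 43.9 488
 standing
px [212. 113.] xy 472 377 size 48 43 axis 86.5 z 147.7 74
px [223. 120.] xy 473 300 size 48 45 axis 99.0 z 147.8 82
grip 407 -409
from [476. 285. 424.] 88.5 go [-0.6956 -0.0513  0.1336] turn -0.8
```

Emit:
{"api": "carry_out", "payload": {
  "series": [
    [-0.06,0.02,0.0,0,0.7],
    [-0.12,0.02,0.0,0,0.7],
    [-0.18,0.02,0.0,0,0.7],
    [-0.24,0.02,0.0,0,0.7],
    [-0.3,0.02,0.0,0,0.7],
    [-0.36,0.01,0.0,0,0.7],
    [-0.42,0.0,0.03,-0.8,0.7],
    [-0.48,-0.01,0.06,-0.8,0.7],
    [-0.54,-0.02,0.09,-0.8,0.7],
    [-0.6,-0.035,0.12,-0.8,0.7],
    [-0.66,-0.05,0.134,-0.8,0.7],
    [-0.6956,-0.0513,0.134,-0.8,0.7],
    [-0.6956,-0.0513,0.134,-0.8,0.7],
    [-0.6956,-0.0513,0.134,-0.8,0.7]
  ]
}}

```text
t: 24.9
eef_pos: [407.2, -408.4, 289.6]
tcp_rot: [-3.14, -0.002, 1.559]
ft_force: [-0.0, 0.3, -1.3]
opening: 0.702
grip_force: 0.0
```

```bash
python3 - <<'E'
from h import *
im,d,W,M,K=grab("wrist"); blobs(W,36,52,3000); grip(408,-346,89.3,-63,50)
E
```

```text
px [315. 115.] xy 408 -347 size 140 45 axis 89.8 z 42.5 14506
px [552. 140.] xy 564 -365 size 136 46 axis 77.9 z 42.5 14074
px [ 78. 143.] xy 246 -356 size 139 46 axis 136.3 z 42.4 12913
grip 407 -409
from [ 408. -408.  290.] 89.4 go [-0.0012 -0.0002  0.0691] turn 0.1
```

Emit:
{"api": "carry_out", "payload": {
  "series": [
    [-0.001,0,0.05,0,0.7],
    [-0.001,0,0.069,0,0.7],
    [-0.001,0,0.069,0,0.7],
    [-0.001,0,0.069,0,0],
    [-0.001,0,0.069,0,0],
    [-0.001,0,0.069,0,0],
    [-0.001,0,0.04,0,0],
    [-0.001,0,0.0,0,0],
    [-0.001,0,-0.05,0,0],
    [-0.001,0,-0.1,0,0],
    [-0.001,0,-0.1,0,0],
    [-0.001,0,-0.1,0,0]
  ]
}}

```text
t: 26.45
eef_pos: [407.2, -409.6, 389.7]
tcp_rot: [-3.14, -0.002, 1.559]
ft_force: [-1.4, 0.9, -4.3]
opening: 0.461
grip_force: 30.0
```

```bash
python3 - <<'E'
from h import *
tilt(); go(478,240,200,88.5)
E
```

```text
0 17 1196
8 42 1086
16 70 751
24 98 542
32 124 352
F [-1.4  0.9 -4.3] M [-0.08  0.07 -0.02] 29.994431734085083
from [ 407. -410.  389.] 89.3 go [0.6504 0.0633 0.0196] turn 0.8
```

Emit:
{"api": "carry_out", "payload": {
  "series": [
    [0.05,0.0,-0.03,0.8,0],
    [0.1,0.0,0.0,0.8,0],
    [0.16,-0.01,-0.03,0.8,0],
    [0.22,-0.02,0.0,0.8,0],
    [0.28,-0.02,-0.03,0.8,0],
    [0.34,-0.01,0.0,0.8,0],
    [0.4,0.01,-0.03,0.8,0],
    [0.46,0.03,0.0,0.8,0],
    [0.52,0.05,-0.03,0.8,0],
    [0.58,0.062,0.0,0.8,0],
    [0.614,0.0633,0.02,0.8,0],
    [0.614,0.0633,-0.03,0.8,0],
    [0.614,0.0633,0.02,0.8,0],
    [0.614,0.0633,0.02,0.8,0],
    [0.614,0.0633,0.02,0.8,0]
  ]
}}

```text
t: 28.38
eef_pos: [478.2, 203.2, 370.9]
tcp_rot: [-3.14, 0.0, 1.545]
ft_force: [0.7, 0.3, -5.1]
opening: 0.46
grip_force: 30.0
```

```bash
python3 - <<'E'
from h import *
tilt(); go(478,204,158,88.5)
E
```

```text
0 16 1104
8 38 1102
16 64 766
24 90 570
32 115 442
40 133 120
80 56 780
88 53 634
96 53 661
104 53 674
112 53 697
F [ 0.7  0.3 -5.1] M [-0.16  0.04  0.  ] 29.98890906572342
from [478. 203. 371.] 88.5 go [ 0.0008 -0.0003  0.0425] turn 0.0
```

Emit:
{"api": "carry_out", "payload": {
  "series": [
    [0,0,0.025,0,0],
    [0,0,0.038,0,0],
    [0,0,0.042,0,0],
    [0.01,0,0.043,0,0],
    [0.02,0,0.044,0,0],
    [0.03,0,0.045,0,0],
    [0.033,0,0.045,0,0],
    [0.033,0,0.045,0,0]
  ]
}}

```text
t: 29.42
eef_pos: [479.2, 236.7, 327.8]
tcp_rot: [3.138, -0.001, 1.546]
ft_force: [-1.4, 1.5, 7.8]
opening: 0.459
grip_force: 30.0
```

```bash
python3 - <<'E'
from h import *
tilt()
E
```

```text
0 29 2126
8 102 790
40 15 80
48 10 804
56 10 868
64 10 944
72 10 986
80 10 970
88 14 317
F [-1.4  1.5  7.8] M [-0.11  0.15 -0.01] 30.007815957069397
```

Near upright and on the floor; release and rise.

Emit:
{"api": "carry_out", "payload": {
  "series": [
    [0,0,0,0,0.7],
    [0,0,0,0,0.7],
    [0,0,0,0,0.7],
    [0,0,-0.06,0,0.7],
    [0,0,-0.1,0,0.7],
    [0,0,-0.1,0,0.7]
  ]
}}

```text
t: 30.22
eef_pos: [478.8, 236.3, 428.7]
tcp_rot: [3.137, -0.002, 1.545]
ft_force: [0.3, -0.5, -0.0]
opening: 0.701
grip_force: 0.0
```

```bash
python3 - <<'E'
from h import *
survey(); grip(564,-366,78,-63,120)
E
```

```text
scene
 lying
px [288. 180.] xy 527 -355 size 145 44 axis 65.8 z 44.0 420
 standing
px [434. 301.] xy 478 225 size 44 43 axis 88.0 z 147.8 502
px [464. 335.] xy 478 303 size 44 44 axis 89.5 z 147.9 621
px [498. 374.] xy 477 378 size 44 43 axis 88.7 z 147.8 784
side
 lying
px [353. 218.] xy 525 -356 size 143 45 axis 67.0 z 44.1 427
 standing
px [212. 113.] xy 473 376 size 53 41 axis 89.4 z 147.7 77
px [223. 120.] xy 474 303 size 50 45 axis 92.1 z 147.8 81
px [234. 128.] xy 475 224 size 46 45 axis 94.4 z 147.8 83
grip 551 -428
from [479. 236. 426.] 88.5 go [-0.6617  0.0893  0.1346] turn 10.5
```

```bash
python3 - <<'E'
from h import *
grip(526,-356,66.3,-63,120)
E
```

```text
grip 501 -414
from [479. 236. 426.] 88.5 go [-0.6491  0.0388  0.1346] turn 22.2
```

Emit:
{"api": "carry_out", "payload": {
  "series": [
    [-0.06,0.01,0.0,5,0.7],
    [-0.12,0.01,0.0,10,0.7],
    [-0.18,0.02,0.0,15,0.7],
    [-0.24,0.02,0.0,22.2,0.7],
    [-0.3,0.02,0.0,22.2,0.7],
    [-0.36,0.03,0.0,22.2,0.7],
    [-0.42,0.03,0.03,22.2,0.7],
    [-0.48,0.038,0.06,22.2,0.7],
    [-0.54,0.038,0.09,22.2,0.7],
    [-0.6,0.038,0.12,22.2,0.7],
    [-0.649,0.0388,0.134,22.2,0.7],
    [-0.649,0.0388,0.134,22.2,0.7],
    [-0.649,0.0388,0.134,22.2,0.7],
    [-0.649,0.0388,0.134,22.2,0.7]
  ]
}}

```text
t: 32.08
eef_pos: [501.2, -412.2, 292.0]
tcp_rot: [-3.141, -0.0, 1.159]
ft_force: [-0.1, -0.8, 0.2]
opening: 0.701
grip_force: 0.0
```

```bash
python3 - <<'E'
from h import *
im,d,W,M,K=grab("wrist"); blobs(W,36,52,3000); grip(526,-356,66.3,-63,50)
E
```

```text
px [317. 114.] xy 527 -357 size 141 44 axis 67.2 z 42.5 14270
grip 501 -414
from [ 501. -412.  292.] 66.4 go [-0.0016  0.      0.0713] turn 0.1
```

Emit:
{"api": "carry_out", "payload": {
  "series": [
    [-0.002,0,0.05,0,0.7],
    [-0.002,0,0.071,-0.7,0.7],
    [-0.002,0,0.071,-0.7,0.7],
    [-0.002,0,0.071,-0.7,0],
    [-0.002,0,0.071,-0.7,0],
    [-0.002,0,0.071,-0.7,0],
    [-0.002,0,0.04,-0.7,0],
    [-0.002,0,0.0,-0.7,0],
    [-0.002,0,-0.05,-0.7,0],
    [-0.002,0,-0.1,-0.7,0],
    [-0.002,0,-0.1,-0.7,0],
    [-0.002,0,-0.1,-0.7,0]
  ]
}}

```text
t: 33.62
eef_pos: [499.8, -415.1, 390.8]
tcp_rot: [-3.14, -0.001, 1.17]
ft_force: [-0.9, 0.3, -5.0]
opening: 0.462
grip_force: 30.0
```

```bash
python3 - <<'E'
from h import *
tilt(); go(478,129,200,88.5)
E
```

```text
0 9 613
8 9 745
16 9 786
24 10 786
32 10 812
40 10 852
48 10 856
56 11 912
64 11 934
72 11 952
80 12 966
88 12 1015
96 12 1066
104 12 1076
112 13 954
F [-0.9  0.3 -5. ] M [-0.23  0.16  0.06] 29.995611906051636
from [ 500. -415.  390.] 67.0 go [ 0.4925 -0.2324  0.0204] turn -21.5
```

```bash
python3 - <<'E'
from h import *
go(470,-270,50,90)
E
```

```text
from [ 500. -415.  390.] 67.0 go [ 0.1218 -0.0837  0.1695] turn -23.0
```

Emit:
{"api": "carry_out", "payload": {
  "series": [
    [0.04,-0.028,0.0,-10,0],
    [0.08,-0.056,0.04,-20,0],
    [0.1218,-0.0837,0.09,-23,0],
    [0.1218,-0.0837,0.14,-23,0],
    [0.1218,-0.0837,0.16,-23,0],
    [0.1218,-0.0837,0.168,-23,0],
    [0.1218,-0.0837,0.168,-23,0],
    [0.1218,-0.0837,0.168,-23,0.7],
    [0.1218,-0.0837,0.168,-23,0.7],
    [0.1218,-0.0837,0.13,-23,0.7],
    [0.1218,-0.0837,0.13,-23,0.7],
    [0.1218,-0.0837,0.13,-23,0.7]
  ]
}}

```text
t: 35.17
eef_pos: [470.5, -270.5, 262.0]
tcp_rot: [3.141, 0.0, 1.571]
ft_force: [-0.2, -0.2, 0.9]
opening: 0.702
grip_force: 0.0
```

Emit:
{"api": "carry_out", "payload": {
  "series": [
    [0.06,0,0.0,0,0.7],
    [0.12,0,0.0,0,0.7],
    [0.126,0,0.0,0,0.7],
    [0.126,0,0.038,0,0.7],
    [0.126,0,0.038,0,0.7],
    [0.126,0,0.038,0,0],
    [0.126,0,0.038,0,0],
    [0.126,0,0.038,0,0],
    [0.126,0,0.0,0,0],
    [0.126,0,-0.06,0,0],
    [0.126,0,-0.12,0,0],
    [0.126,0,-0.18,0,0],
    [0.126,0,-0.18,0,0]
  ]
}}

```text
t: 36.8
eef_pos: [470.2, -144.4, 445.9]
tcp_rot: [3.134, 0.003, 1.571]
ft_force: [-1.3, 0.2, -4.8]
opening: 0.455
grip_force: 30.0
```

```bash
python3 - <<'E'
from h import *
hang(); go(478,164,195,88.5)
E
```

```text
scene 827
 below grasp 34 x -0.0 46.0 92
 below grasp 49 x 1.0 43.0 112
 below grasp 64 x -5.0 42.0 106
 below grasp 79 x -7.0 38.0 100
 below grasp 94 x -10.0 36.0 94
 below grasp 109 x -10.0 33.0 91
 below grasp 124 x -13.0 30.0 89
 below grasp 139 x -15.0 29.0 81
side 549
 below grasp 34 x -2.0 41.0 63
 below grasp 49 x -6.0 41.0 69
 below grasp 64 x -7.0 39.0 67
 below grasp 79 x -10.0 32.0 64
 below grasp 94 x -13.0 34.0 66
 below grasp 109 x -15.0 34.0 61
 below grasp 124 x -17.0 30.0 64
 below grasp 139 x -19.0 24.0 52
F [-1.3  0.2 -4.8] M [-0.09  0.06  0.01] 29.994914531707764 z 274.90730370025875
from [ 470. -144.  441.] 90.0 go [0.3083 0.0082 0.0755] turn 1.5
```

Emit:
{"api": "carry_out", "payload": {
  "series": [
    [0.06,0.0,0.0,1.5,0],
    [0.12,0.0,0.0,1.5,0],
    [0.18,0.004,0.0,1.5,0],
    [0.24,0.008,0.03,1.5,0],
    [0.294,0.008,0.06,1.5,0],
    [0.294,0.008,0.09,1.5,0],
    [0.294,0.008,0.108,1.5,0],
    [0.294,0.008,0.108,1.5,0]
  ]
}}

```text
t: 37.9
eef_pos: [477.8, 149.5, 331.0]
tcp_rot: [-3.136, 0.001, 1.546]
ft_force: [0.9, 0.2, -4.0]
opening: 0.456
grip_force: 30.0
```

```bash
python3 - <<'E'
from h import *
s=env.state();print(s['ft_force']); go(478,150,157,88.5)
E
```

```text
[ 0.85578526  0.18112556 -4.00165489]
from [478. 150. 331.] 88.6 go [0.0005 0.0002 0.003 ] turn 0.1
```

Emit:
{"api": "carry_out", "payload": {
  "series": [
    [0,0,0.004,0,0],
    [-0.005,0,0.006,0,0],
    [-0.01,0,0.006,0,0],
    [-0.015,0,0.006,0,0],
    [-0.015,0,0.006,0,0]
  ]
}}

```text
t: 38.52
eef_pos: [478.0, 134.2, 327.8]
tcp_rot: [-3.141, -0.0, 1.545]
ft_force: [-1.0, 1.0, 0.2]
opening: 0.461
grip_force: 30.0
```

```bash
python3 - <<'E'
from h import *
hang()
E
```

```text
scene 1792
 below grasp 34 x 0.0 150.0 224
 below grasp 49 x -1.0 149.0 247
 below grasp 64 x -2.0 150.0 236
 below grasp 79 x -6.0 150.0 234
 below grasp 94 x -6.0 150.0 220
 below grasp 109 x -7.0 150.0 204
 below grasp 124 x -9.0 150.0 203
 below grasp 139 x -11.0 149.0 117
side 654
 below grasp 34 x -4.0 149.0 77
 below grasp 49 x -7.0 149.0 83
 below grasp 64 x -10.0 150.0 86
 below grasp 79 x -9.0 150.0 82
 below grasp 94 x -11.0 148.0 78
 below grasp 109 x -13.0 150.0 77
 below grasp 124 x -14.0 150.0 84
 below grasp 139 x -43.0 149.0 40
F [-1.   1.   0.2] M [0.14 0.1  0.03] 29.987943470478058 z 156.824999337169
```

Emit:
{"api": "carry_out", "payload": {
  "series": [
    [-0.004,0,0.002,0,0],
    [-0.004,0,0.002,0,0],
    [-0.004,0,0.002,0,0.7],
    [-0.004,0,0.002,0,0.7],
    [-0.004,0,0.002,0,0.7],
    [-0.004,0,-0.06,0,0.7],
    [-0.004,0,-0.1,0,0.3],
    [-0.004,0,-0.1,0,0.0],
    [-0.004,0,-0.1,0,0.0]
  ]
}}

```text
t: 39.75
eef_pos: [477.6, 130.5, 427.2]
tcp_rot: [-3.141, 0.0, 1.545]
ft_force: [0.9, 0.6, 0.2]
opening: 0.442
grip_force: 0.0
```

```bash
python3 - <<'E'
from h import *
survey(); grab("scene","s2")
W=grab("scene")[2]; blobs(W,38,48,60,(W[...,0]>640)&(W[...,0]<725)&(abs(W[...,1])<110))
go(671,61,70,88.5)
E
```

```text
scene
 lying
 standing
px [408. 269.] xy 477 143 size 44 44 axis 87.8 z 147.9 402
px [434. 301.] xy 478 225 size 44 44 axis 90.8 z 148.0 499
px [464. 336.] xy 478 303 size 43 43 axis 179.7 z 147.7 618
px [498. 374.] xy 477 378 size 44 44 axis 88.5 z 147.9 789
side
 lying
 standing
px [213. 113.] xy 474 377 size 46 43 axis 80.8 z 148.4 74
px [223. 120.] xy 474 301 size 50 42 axis 88.0 z 148.1 80
px [234. 128.] xy 475 223 size 45 45 axis 2.8 z 147.8 85
px [246. 137.] xy 473 141 size 46 43 axis 86.9 z 148.3 95
px [287. 272.] xy 668 -35 size 38 35 axis 66.5 z 42.1 174
px [271. 275.] xy 704 -43 size 24 24 axis 46.7 z 41.9 81
px [280. 294.] xy 707 15 size 24 22 axis 68.1 z 42.0 90
px [304. 304.] xy 670 61 size 50 22 axis 88.6 z 41.9 212
px [290. 316.] xy 708 73 size 24 22 axis 37.5 z 41.3 105
from [478. 130. 427.] 88.5 go [-0.0645  0.1951  0.1855] turn 0.0
```

View pics/s2.png

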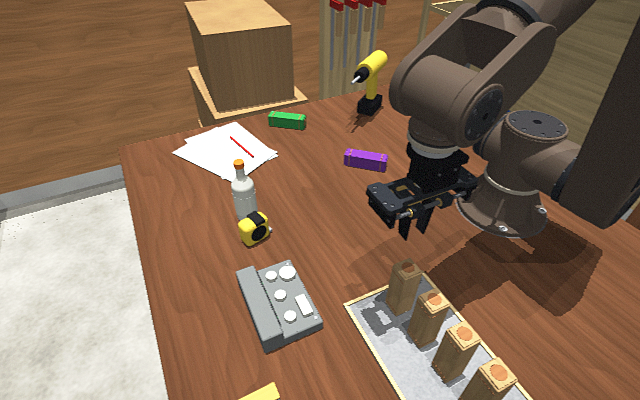

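Emit:
{"api": "carry_out", "payload": {
  "series": [
    [-0.02,0.05,0.0,0,0.0],
    [-0.03,0.1,0.03,0,0.0],
    [-0.05,0.15,0.08,0,0.0],
    [-0.0645,0.1946,0.13,0,0.0],
    [-0.0645,0.1946,0.17,0,0.0],
    [-0.0645,0.1946,0.1755,0,0.0],
    [-0.0645,0.1946,0.1755,0,0.0]
  ]
}}

```text
t: 40.83
eef_pos: [670.6, 61.3, 253.2]
tcp_rot: [-3.141, -0.0, 1.546]
ft_force: [0.2, -0.4, 0.4]
opening: 0.005
grip_force: 0.0
```

```bash
python3 - <<'E'
from h import *
s=env.state();print(s['opening'],s['ft_force']); go(671,61,54.5,88.5)
im,d,W,M,K=grab("wrist","w9"); blobs(W,37,48,300)
E
```

```text
0.005453393240576979 [ 0.21432833 -0.4105333   0.39160822]
from [671.  61. 253.] 88.6 go [-0.0003  0.0004  0.0277] turn 0.1
px [433. 197.] xy 742 83 size 79 34 axis 55.6 z 42.9 893
px [314. 211.] xy 671 71 size 27 22 axis 87.8 z 40.5 1377
px [377. 212.] xy 708 72 size 24 24 axis 175.0 z 40.5 1331
```

View pics/w9.png

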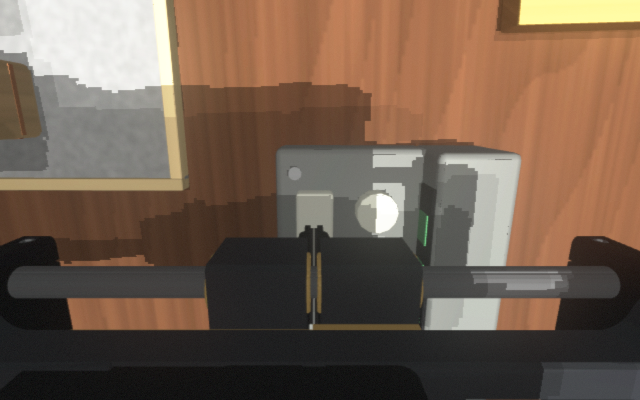

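Emit:
{"api": "carry_out", "payload": {
  "series": [
    [0,0,0.012,0,0.0],
    [0,0,0.02,0,0.0],
    [0,0,0.025,0,0.0],
    [0,0,0.0275,0,0.0],
    [0,0,0.0275,0,0.0],
    [0,0,0.0275,0,0.0]
  ]
}}

```text
t: 41.62
eef_pos: [670.6, 61.2, 226.2]
tcp_rot: [3.141, -0.0, 1.545]
ft_force: [-4.8, 1.3, 13.0]
opening: 0.005
grip_force: 6.1
```

Emit:
{"api": "carry_out", "payload": {
  "series": [
    [0,0,-0.02,0,0.0],
    [0,0,-0.04,0,0.0],
    [0,0,-0.04,0,0.0]
  ]
}}

```text
t: 42.0
eef_pos: [671.0, 61.0, 267.2]
tcp_rot: [3.138, -0.0, 1.545]
ft_force: [-0.3, 0.1, -0.3]
opening: 0.003
grip_force: 0.0
```

```bash
python3 - <<'E'
from h import *
print(env.state()['ft_force']); go(707.5,15.5,54.5,88.5)
E
```

```text
[-0.28001764  0.07430008 -0.31517019]
from [671.  61. 267.] 88.5 go [-0.0446  0.0375  0.0419] turn 0.0
```

Emit:
{"api": "carry_out", "payload": {
  "series": [
    [-0.0446,0.037,0,0,0.0],
    [-0.0446,0.037,0,0,0.0],
    [-0.0446,0.037,0.02,0,0.0],
    [-0.0446,0.037,0.034,0,0.0],
    [-0.0446,0.037,0.039,0,0.0],
    [-0.0446,0.037,0.0412,0,0.0],
    [-0.0446,0.037,0.0412,0,0.0],
    [-0.0446,0.037,0.0412,0,0.0]
  ]
}}

```text
t: 43.0
eef_pos: [705.8, 16.3, 225.8]
tcp_rot: [-3.14, 0.0, 1.546]
ft_force: [-12.6, 0.7, 24.5]
opening: 0.002
grip_force: 12.8
```

Emit:
{"api": "carry_out", "payload": {
  "series": [
    [0,0,-0.02,0,0.0],
    [0,0,-0.04,0,0.0],
    [0,0,-0.04,0,0.0]
  ]
}}

```text
t: 43.38
eef_pos: [706.8, 15.8, 265.4]
tcp_rot: [3.139, 0.0, 1.546]
ft_force: [0.7, -0.1, -0.3]
opening: 0.003
grip_force: 0.0
```

```bash
python3 - <<'E'
from h import *
print(env.state()['ft_force']); go(667.5,-34,54.5,88.5)
E
```

```text
[ 0.65380774 -0.10541807 -0.34521525]
from [707.  16. 265.] 88.6 go [-0.0507 -0.0382  0.0398] turn 0.1
```

Emit:
{"api": "carry_out", "payload": {
  "series": [
    [-0.0507,-0.0385,0,0,0.0],
    [-0.0507,-0.0385,0,0,0.0],
    [-0.0507,-0.0385,0.02,0,0.0],
    [-0.0507,-0.0385,0.033,0,0.0],
    [-0.0507,-0.0385,0.038,0,0.0],
    [-0.0507,-0.0385,0.0397,0,0.0],
    [-0.0507,-0.0385,0.0397,0,0.0],
    [-0.0507,-0.0385,0.0397,0,0.0]
  ]
}}

```text
t: 44.38
eef_pos: [666.8, -33.4, 225.8]
tcp_rot: [-3.141, 0.0, 1.546]
ft_force: [-10.8, 0.0, 26.3]
opening: 0.005
grip_force: 13.4
```

Emit:
{"api": "carry_out", "payload": {
  "series": [
    [0,0,-0.02,0,0.0],
    [0,0,-0.06,0,0.0],
    [0,0,-0.12,0,0.0],
    [0,0,-0.15,0,0.0],
    [0,0,-0.15,0,0.0]
  ]
}}

```text
t: 45.0
eef_pos: [667.1, -33.6, 376.2]
tcp_rot: [3.138, 0.0, 1.546]
ft_force: [-1.1, -0.8, -1.0]
opening: 0.004
grip_force: 0.0
```

```bash
python3 - <<'E'
from h import *
survey()
W=grab("scene")[2]; blobs(W,36,48,60,(W[...,0]>640)&(W[...,0]<725)&(abs(W[...,1])<110))
E
```

```text
scene
 lying
 standing
px [408. 269.] xy 477 143 size 43 43 axis 88.4 z 147.8 401
px [434. 301.] xy 478 225 size 44 44 axis 89.8 z 148.0 500
px [464. 335.] xy 477 303 size 43 43 axis 89.5 z 147.9 611
px [498. 374.] xy 477 378 size 44 43 axis 88.8 z 147.8 792
side
 lying
 standing
px [212. 113.] xy 474 376 size 48 42 axis 88.3 z 147.6 74
px [223. 120.] xy 474 301 size 46 43 axis 88.3 z 147.6 79
px [234. 128.] xy 474 224 size 46 43 axis 90.6 z 147.8 81
px [246. 137.] xy 473 139 size 46 43 axis 81.2 z 148.4 93
px [287. 273.] xy 668 -34 size 37 35 axis 67.5 z 41.9 181
px [271. 275.] xy 704 -43 size 24 24 axis 124.4 z 41.7 85
px [280. 295.] xy 707 15 size 23 22 axis 68.8 z 42.0 95
px [304. 305.] xy 671 61 size 52 22 axis 88.7 z 41.8 220
px [290. 316.] xy 707 73 size 25 23 axis 64.7 z 41.6 110
```

All four posts are standing, all keys are up, and the arm is clear.

```bash
python3 -c "
from cell import env
print(env.job_done())"
```

```text
the job is handed in; nothing more can be done
None
```

I handed the job in: all four posts stand heavy end down on the tray, and CLEAR, preset 2 and START were pressed in that order; the hand-in gave no verdict.

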